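# Sort the potting bench

## Robot

A 6-joint arm with a two-finger parallel gripper is mounted at the origin on the work surface. World frame = base frame: x ahead of the robot, y to its left, z up, the work surface at z = 0. Lengths are in m, angles in rad, forces in N, time in s.
With the tool pointing down it reaches from about 0.25 to 0.85 m from the base axis. Payload 12.5 kg.
Tool frame: the origin (TCP) lies at the very end of the fingers, on their centre line; the grasp point (between the pads) lies 19 mm behind it; z points along the fingers, y is the direction in which the jaws open and shut (so a half turn about z gives the same grasp; the last joint's range is limited). The gripper opens to 93 mm and grips with 3 to 60 N. Pads are 15 mm wide; open, the fingers measure 128 mm over their backs; the gripper's body (75 mm by 188 mm) begins 65 mm behind the grasp point.
Start: joints at [1.21, 0.351, 1.652, -0, 1.139, -0.085], TCP at [0.15, 0.529, 0.219] pointing down, gripper open.
Joint ranges: [-2.75, 2.75], [-0.79, 2.1], [0.01, 2.65], [-1.57, 4.71], [0.07, 3.14], [-2.87, 2.87]. Speed limits (rad/s): [2.22, 2.22, 2.79, 3.14, 3.14, 3.14].

## Interface

Orientations are given as a unit quaternion [x, y, z, w].
In Python, from cell import * gives the robot as it stands.
- The arm moves only by the tool drive_tool, never from a script. Its argument "targets" is a list of rows, each an object with "offset": the shift along the tool's x, y, z in units of 40 mm (1.0 is 40 mm), a list of three; "rotation": the turn, a rotation vector about the tool's x, y, z in units of 6 degrees (1.0 is 6 degrees), a list of three; "grip": the closure, from 0 (fully open) to 1 (shut). In form: [{"offset": [dx, dy, dz], "rotation": [ax, ay, az], "grip": grip}, ...]. A call has 1 to 10 rows; each row is the pose to reach, as a shift and turn from the pose commanded when the call began, along the tool's axes at that moment; what a row does not reach only later rows make up. A row lasts 1/12 s, in which the tool goes at most 41.7 mm and 7.16 degrees, less where a joint would pass 70% of its speed; a pose out of reach is approached as far as the arm can. A call with a gripper value outside its range is refused whole. The fingers move at their own pace and stop on an object; the grip force is fixed at half the most. Time passes only in rows, so rows that repeat a pose let the fingers close. It gives the time, the measured TCP pose, the force and the opening at its end, in the units of the state.
- observe(): the state, without advancing time (a new reading comes with each control period).
- snapshot(name): name is "scene" or "top"; returns the picture (384x512x3 uint8, blue, green, red); there is no depth.
- camera_model(name): a dict with "vertical_fov" (degrees; the focal length in pixels is half the picture's height over the tangent of half this angle, whatever the lens; pixels are square), "cx", "cy" (the principal point, pixels), "k1" (the pictures are not rectified: a ray, as slopes to the right and down, at radius r is drawn at 1 + k1 r^2 times it, then the intrinsics apply), "cam_to_world" (4x4, takes a point from camera to world coordinates). Camera axes: x right, y down, z forward; pixel columns grow to the right and rows downward; lengths in m; the calibration is good to about 2 mm. A picture is of the moment at which its call begins. camera_model takes no time and is no camera call.
- close_job(): hands the job in, once; it reports no verdict.
The state is a dict: "clock": time; "joints": joint angles; "qvel": joint speeds; "effort": joint torques, N m; "eef_pos": TCP position; "orientation": TCP orientation; "contact_force": force on the tool from outside, world axes, zero at the start; "torque": the same for the moment, N m; "grip_width": finger opening in m.
Only numpy, scipy, OpenCV 4.12 (cv2) and the standard library are available. Lean on these libraries where they do the work, as an engineer would, in place of code of your own. Each camera call takes 0.05 s, during which the arm holds its last target. There are 200 camera calls.

## Task

Sort the loose parts on the potting bench: stand the two resin-filled modules in the brown pulp carrier, one in each pocket, the unfilled module (green board showing) in the red rework tray, and both hose couplings in the blue bin. Each module must end up standing upright; set it down gently on the floor of its place rather than dropping it, and leave the small red jar where it stands.

Things in the scene. Friction and masses are not known exactly. Their poses are not given: they have to be found in the camera images.
- white_module: Finished module: WHITE square electronic module housing, 44 x 44 mm and 32 mm tall, standing upright with its open face up; origin at the centre of its underside, z up, x and y normal to its side faces (yaw differs at each start; all four sides are alike); it is filled to just below the rim with amber-orange resin; about 90 g.
- black_module: Finished module: BLACK square electronic module housing, 44 x 44 mm and 32 mm tall, standing upright with its open face up; origin at the centre of its underside, z up, x and y normal to its side faces (yaw differs at each start; all four sides are alike); it is filled to just below the rim with amber-orange resin; about 90 g.
- empty_module: Module that was never filled: BLACK square electronic module housing, 44 x 44 mm and 32 mm tall, standing upright with its open face up; origin at the centre of its underside, z up, x and y normal to its side faces (yaw differs at each start; all four sides are alike); no resin, so its inside is hollow and a green circuit board with a copper coil shows below the rim; about 50 g.
- brass_coupling: Brass (yellow metal) hose coupling standing upright: a hexagonal foot (40 mm across corners, 18 mm tall) and above it a round ribbed barrel 28 mm in diameter up to the top at 48 mm; about 100 g; origin at the centre of its underside, z up.
- steel_coupling: Steel (silver-grey) hose coupling standing upright: a hexagonal foot (40 mm across corners, 18 mm tall) and above it a round ribbed barrel 28 mm in diameter up to the top at 48 mm; about 100 g; origin at the centre of its underside, z up.
- carrier: Brown-grey moulded-pulp carrier with two open pockets, fixed. Outside 74 (x) x 148 (y) x 13 mm tall, walls and floor 4 mm; a divider 4 mm thick, as tall as the walls, runs along x through the middle. Pockets 66 (x) x 68 (y) mm inside, centred at y = +36 and -36 mm from the origin. Origin at the centre of the underside, z up; turned by up to 0.3 rad.
- red_tray: Rework tray: shallow open tray of red plastic, fixed to the table. Outside 110 (x) x 115 (y) x 15 mm tall, walls and floor 4 mm. Origin at the centre of the underside, z up; it is turned by up to 0.3 rad.
- blue_bin: Coupling bin: open bin of blue plastic, fixed to the table. Outside 100 (x) x 140 (y) x 26 mm tall, walls and floor 4 mm. Origin at the centre of the underside, z up; it is turned by up to 0.3 rad.
- jar: Small closed jar of hardener, dark red with a white lid, round, 38 mm in diameter and 52 mm tall, standing loose among the parts; origin at the centre of its underside, z up. Not to be moved.

How it is judged:
At the end, for the whole second after the job is handed in: Filled modules upright (0.15 rad) on the carrier floor, one per pocket (origin within 18 mm in x, 18 mm in y of the pocket centre); unfilled module upright on the red tray floor; both couplings down in the blue bin, standing or lying; all let go and at rest (under 0.02 m/s); jar upright (((x of white_module in the frame of carrier between -0.018 and 0.018 m and y of white_module in the frame of carrier between 0.018 and 0.054 m and z of white_module in the frame of carrier between -0.002 and 0.009 m and x of black_module in the frame of carrier between -0.018 and 0.018 m and y of black_module in the frame of carrier between -0.054 and -0.018 m and z of black_module in the frame of carrier between -0.002 and 0.009 m) or (x of white_module in the frame of carrier between -0.018 and 0.018 m and y of white_module in the frame of carrier between -0.054 and -0.018 m and z of white_module in the frame of carrier between -0.002 and 0.009 m and x of black_module in the frame of carrier between -0.018 and 0.018 m and y of black_module in the frame of carrier between 0.018 and 0.054 m and z of black_module in the frame of carrier between -0.002 and 0.009 m)) and x of empty_module in the frame of red_tray between -0.036 and 0.036 m and y of empty_module in the frame of red_tray between -0.038 and 0.038 m and z of empty_module in the frame of red_tray between -0.002 and 0.009 m and x of brass_coupling in the frame of blue_bin between -0.047 and 0.047 m and y of brass_coupling in the frame of blue_bin between -0.067 and 0.067 m and z of brass_coupling in the frame of blue_bin between -0.002 and 0.028 m and x of steel_coupling in the frame of blue_bin between -0.047 and 0.047 m and y of steel_coupling in the frame of blue_bin between -0.067 and 0.067 m and z of steel_coupling in the frame of blue_bin between -0.002 and 0.028 m and angle between each of white_module, black_module, empty_module, jar's own z axis and vertical below 0.15 rad and linear speed of each of white_module, black_module, empty_module, brass_coupling, steel_coupling below 0.02 m/s and contact force between each of white_module, black_module, empty_module, brass_coupling, steel_coupling and the fingers below 0.1 N); the robot touches nothing.
It fails at once if a module is let go or thrown while more than 50 mm above the table ((height (world z) of white_module above 0.05 m and contact force between white_module and the fingers below 0.02 N) or (height (world z) of black_module above 0.05 m and contact force between black_module and the fingers below 0.02 N) or (height (world z) of empty_module above 0.05 m and contact force between empty_module and the fingers below 0.02 N)).
It fails at once if the red jar is moved by more than 25 mm or tipped (distance of jar from where it was at the start of the episode above 0.025 m or angle between jar's own z axis and vertical above 0.4 rad).
It also fails if it takes over 112 s, if anything falls off the work surface, if the arm or the gripper's body presses on something with over 40 N, if the wrist force passes 120 N, or if a joint passes its speed limit or range.

## Working session

There is one attempt and no reset: what is moved stays moved. The work goes in short steps, Python scripts to look and compute and a tool call to move; the robot and the scene stay as the last step left them, time stands still between calls to the robot, and variables do not carry over. Pictures are saved under pics/ and viewed, about 12 in all and at most 16, crops included, and the job is handed in when it is done.

Besides the shell and the picture viewer there is one more tool, called after "Call:" as name([rows], argument=value, ...), one row to a line, values as JSON. drive_tool: Moves the arm, as the interface text tells. Its arguments: {"type":"object","properties":{"targets":{"type":"array","items":{"type":"object","properties":{"offset":{"type":"array","items":{"type":"number"}},"rotation":{"type":"array","items":{"type":"number"}},"grip":{"type":"number"}}}}},"required":["targets"]}

```bash
mkdir -p pics; ls
python3 - <<'E'
from cell import *
import cv2,numpy as np
for n in ("top","scene"):
    cv2.imwrite(f"pics/{n}0.png",snapshot(n))
    m=camera_model(n);print(n,{k:(np.round(v,4).tolist()) for k,v in m.items()})
print(observe())
E
```

```text
pics
top {'vertical_fov': 56.6881, 'cx': 255.1298, 'cy': 186.7171, 'k1': -0.0072, 'cam_to_world': [[0.0945, -0.9702, 0.2231, 0.3692], [-0.9955, -0.0928, 0.0182, -0.0063], [0.0031, -0.2238, -0.9746, 0.7808], [0.0, 0.0, 0.0, 1.0]]}
scene {'vertical_fov': 44.0791, 'cx': 259.127, 'cy': 198.0871, 'k1': 0.0317, 'cam_to_world': [[0.3506, 0.631, -0.692, 1.4448], [0.9365, -0.2416, 0.2542, -0.3507], [-0.0067, -0.7372, -0.6757, 0.923], [0.0, 0.0, 0.0, 1.0]]}
{'clock': 0.1, 'joints': array([ 1.21041270e+00,  3.51185317e-01,  1.65234224e+00, -9.05662403e-06,
        1.13909943e+00, -8.45858881e-02]), 'qvel': array([ 0.00095691, -0.0015735 , -0.00033447, -0.00250458, -0.00015919,
       -0.00044919]), 'effort': array([ 2.33368773e-03, -4.98031139e+01, -2.85706007e+01,  7.00565334e-02,
        2.39360804e-02, -7.20497565e-05]), 'eef_pos': array([0.14963601, 0.52893866, 0.21816043]), 'orientation': array([ 1.37460337e-01,  9.90507137e-01, -5.05325693e-04, -1.10103973e-04]), 'contact_force': array([-0.2972328 , -0.14731136,  0.13845183]), 'torque': array([-0.01246922, -0.00521002,  0.05663635]), 'grip_width': 0.09314784291626188}
```

View pics/top0.png

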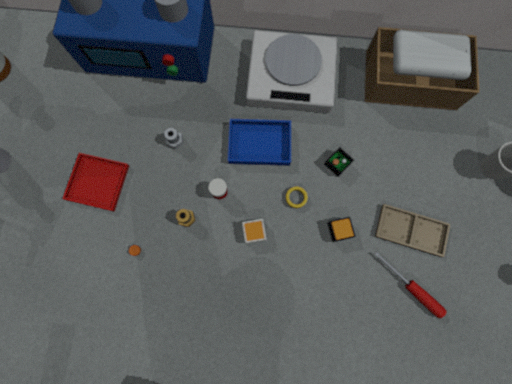

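View pics/scene0.png

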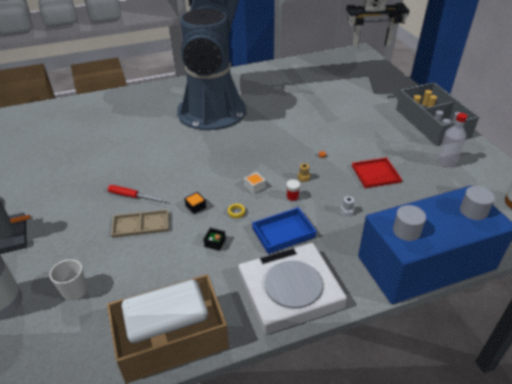

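The top view shows the white module at (254,231), the black filled one at (342,229) and the empty one at (339,161). Brass is at (185,217), steel at (173,137) and the jar at (218,188). The carrier is at (412,230), the red tray at (97,182) and the blue bin at (260,143). The yellow ring, screwdriver and orange cap are distractors. The scene view agrees with all of this.

```bash
cat > h.py <<'E'
from cell import *
import cv2,numpy as np
def rays(name,px):
    m=camera_model(name);f=192/np.tan(np.radians(m["vertical_fov"]/2))
    d=(np.asarray(px,float).reshape(-1,2)-[m["cx"],m["cy"]])/f
    u=d.copy()
    for _ in range(8): u=d/(1+m["k1"]*(u**2).sum(1,keepdims=True))
    T=np.asarray(m["cam_to_world"])
    return T[:3,3],np.c_[u,np.ones(len(u))]@T[:3,:3].T
def plane(name,px,z):
    o,r=rays(name,px);return (o+r*((z-o[2])/r[:,2])[:,None])[:,:2]
def blob(mask,c,rad):
    "largest contour of mask within rad px of c"
    w=np.zeros(mask.shape[:2],np.uint8);cv2.circle(w,c,rad,255,-1)
    k=cv2.findContours(mask.astype(np.uint8)*255&w,cv2.RETR_EXTERNAL,cv2.CHAIN_APPROX_NONE)[0]
    return max(k,key=cv2.contourArea).reshape(-1,2)
def rect(name,cnt,z):
    "metric min-area rectangle (centre, sizes mm, yaw deg of first side)"
    p=plane(name,cnt,z);(c,s,a)=cv2.minAreaRect((p*1000).astype(np.float32))
    return np.round(c,1),np.round(s,1),round(a,1)
E
python3 - <<'E'
from h import *
im=cv2.imread("pics/top0.png");hsv=cv2.cvtColor(im,cv2.COLOR_BGR2HSV);H,S,V=[hsv[...,i].astype(int) for i in range(3)]
orange=(H>5)&(H<22)&(S>150)&(V>120)
print("white resin",rect("top",blob(orange,(254,231),22),.030))
print("white hull",rect("top",blob((S<60)&(V>150)|orange,(254,231),24),.032))
print("black resin",rect("top",blob(orange,(342,229),22),.030))
dark=(V<65)|orange
print("black hull z32,16",rect("top",blob(dark,(342,229),24),.032),rect("top",blob(dark,(342,229),24),.016))
d2=(V<65)|((H>40)&(H<85)&(S>90))|orange
print("empty hull z32,16",rect("top",blob(d2,(339,161),24),.032),rect("top",blob(d2,(339,161),24),.016))
print("red",rect("top",blob(((H<8)|(H>172))&(S>130)&(V>70),(97,182),50),.015))
print("blue",rect("top",blob((H>100)&(H<130)&(S>130)&(V>50),(260,143),42),.026))
print("carrier",rect("top",blob((H>8)&(H<35)&(S>25)&(V>60),(413,230),48),.013))
for n,c,z in (("brass",(183,214),.048),("steel",(171,133),.048),("jar",(218,184),.052)): print(n,plane("top",[c],z))
crop=lambda x,y,w,h:cv2.resize(im[y:y+h,x:x+w],None,fx=5,fy=5,interpolation=cv2.INTER_CUBIC)
cv2.imwrite("pics/c1.png",np.hstack([crop(155,115,45,110),crop(205,170,30,110),crop(310,145,60,110)]))
E
```

```text
white resin (array([446.9,   1.5]), array([33.5, 33.7]), 14.9)
white hull (array([446.1,   1.5]), array([39.2, 40.6]), 14.6)
black resin (array([ 468.6, -183.7]), array([37.1, 37.6]), 17.8)
black hull z32,16 (array([ 468.4, -177.6]), array([47.8, 52.9]), 19.1) (array([ 470.5, -181.3]), array([48.8, 54. ]), 19.1)
empty hull z32,16 (array([ 618.1, -163.4]), array([58. , 55.5]), 48.0) (array([ 623.4, -166.7]), array([59.2, 56.7]), 48.0)
red (array([523.6, 361.1]), array([119.7, 109.4]), 82.3)
blue (array([647.3,   8.5]), array([105.5, 138.4]), 3.9)
carrier (array([ 482.3, -339.6]), array([150.8,  76.1]), 78.1)
brass [[0.46488744 0.15090457]]
steel [[0.63950255 0.20200573]]
jar [[0.5344584  0.08562753]]
```

View pics/c1.png

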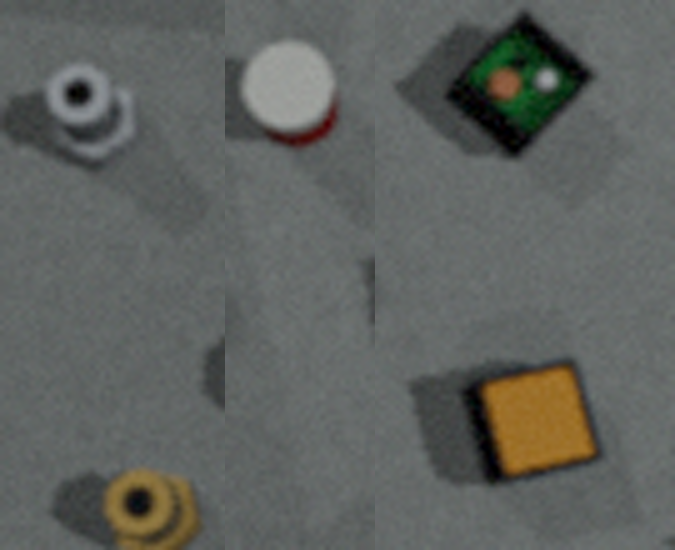

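The crop refines a few points: steel's hole is at (170.8,134), brass's hole at (182.8,215.4) and the jar lid at (217.8,187.2). The sizes all agree with the given ones. I'll start with the brass coupling while a planning helper handles the unit conversions.

```bash
cat > plan.py <<'E'
from h import *
from scipy.spatial.transform import Rotation as R
def plan(*wps):
    "wps: (x,y,z,jaw_deg) in succession, each from the one before; first from the state. Prints drive_tool units"
    s=observe();p=np.array(s["eef_pos"]);q=R.from_quat(s["orientation"])
    print("at",p.round(4),"grip",round(s["grip_width"],4),"t",round(s["clock"],1),"F",s["contact_force"].round(1))
    for x,y,z,j in wps:
        c=np.radians(j);Y=np.array([np.cos(c),np.sin(c),0]);Z=np.array([0,0,-1.])
        g=R.from_matrix(np.c_[np.cross(Y,Z),Y,Z])
        off=q.inv().apply(np.array([x,y,z])-p)/.04;rot=np.degrees((q.inv()*g).as_rotvec())/6
        print((x,y,z,j),"off",off.round(2),"rot",rot.round(2),"rows",round(max(np.linalg.norm(off)*40/41.7,np.linalg.norm(rot)*6/7.16),1))
        p,q=np.array([x,y,z]),g
E
python3 - <<'E'
from plan import *
plan((.462,.1515,.12,74),(.462,.1515,.026,74))
# empty module: rim corners read from crop, far edges true at z=32
print(plane("top",[(339.8,147.6),(353.8,159.8),(324.2,164),(338.4,176.4)],.032).round(4).tolist())
print(plane("top",[(182.8,215.4),(170.8,134)],.048).round(4),plane("top",[(217.8,187.2)],.052).round(4))
E
```

```text
at [0.1496 0.5289 0.2182] grip 0.0931 t 0.1 F [-0.3 -0.1  0.1]
(0.462, 0.1515, 0.12, 74) off [-10.08  -6.95   2.46] rot [-0.01 -0.    0.03] rows 12.0
(0.462, 0.1515, 0.026, 74) off [0.   0.   2.35] rot [0. 0. 0.] rows 2.3
[[0.6471, -0.1708], [0.6218, -0.2027], [0.6059, -0.1383], [0.5808, -0.1705]]
[[0.4619 0.1509]
 [0.6372 0.2021]] [[0.5276 0.0852]]
```

Call:
drive_tool([
  {"offset": [-5,-3.5,0.5],"rotation": [0,0,0],"grip": 0.35},
  {"offset": [-5,-3.5,0.5],"rotation": [0,0,0],"grip": 0.35},
  {"offset": [-5,-3.5,0.5],"rotation": [0,0,0],"grip": 0.35},
  {"offset": [-5,-3.5,0.5],"rotation": [0,0,0],"grip": 0.35},
  {"offset": [-5,-3.5,0.5],"rotation": [0,0,0],"grip": 0.35},
  {"offset": [-5,-3.5,0.5],"rotation": [0,0,0],"grip": 0.35},
  {"offset": [-5,-3.5,0.5],"rotation": [0,0,0],"grip": 0.35},
])

```text
clock: 0.68
eef_pos: [0.3066, 0.3361, 0.198]
orientation: [0.139, 0.99, -0.001, -0.0]
contact_force: [-1.0, 0.0, -0.0]
grip_width: 0.0605
```

Run:
```python
from plan import *
plan((.462,.151,.12,74),(.462,.151,.026,74),(.462,.151,.13,74),(.652,-.024,.13,74),(.652,-.024,.032,74),(.652,-.024,.13,74),(.637,.202,.13,74),(.637,.202,.026,74))
```

```text
at [0.3066 0.3361 0.198 ] grip 0.0605 t 0.7 F [-1.  0. -0.]
(0.462, 0.151, 0.12, 74) off [-5.01 -3.37  1.96] rot [-0.02  0.   -0.01] rows 6.1
(0.462, 0.151, 0.026, 74) off [0.   0.   2.35] rot [0. 0. 0.] rows 2.3
(0.462, 0.151, 0.13, 74) off [ 0.   0.  -2.6] rot [0. 0. 0.] rows 2.5
(0.652, -0.024, 0.13, 74) off [-5.77 -2.9   0.  ] rot [0. 0. 0.] rows 6.2
(0.652, -0.024, 0.032, 74) off [0.   0.   2.45] rot [0. 0. 0.] rows 2.4
(0.652, -0.024, 0.13, 74) off [ 0.    0.   -2.45] rot [0. 0. 0.] rows 2.4
(0.637, 0.202, 0.13, 74) off [1.92 5.33 0.  ] rot [0. 0. 0.] rows 5.4
(0.637, 0.202, 0.026, 74) off [0.  0.  2.6] rot [0. 0. 0.] rows 2.5
```

Call:
drive_tool([
  {"offset": [-5.0,-3.37,1.0],"rotation": [0,0,0],"grip": 0.35},
  {"offset": [-5.0,-3.37,1.0],"rotation": [0,0,0],"grip": 0.35},
  {"offset": [-5.0,-3.37,1.0],"rotation": [0,0,0],"grip": 0.35},
  {"offset": [-5.0,-3.37,1.0],"rotation": [0,0,0],"grip": 0.35},
  {"offset": [-5.0,-3.37,1.96],"rotation": [0,0,0],"grip": 0.35},
  {"offset": [-5.0,-3.37,1.96],"rotation": [0,0,0],"grip": 0.35},
  {"offset": [-5.0,-3.37,1.96],"rotation": [0,0,0],"grip": 0.35},
  {"offset": [-5.0,-3.37,1.96],"rotation": [0,0,0],"grip": 0.35},
  {"offset": [-5.0,-3.37,1.96],"rotation": [0,0,0],"grip": 0.35},
])

```text
clock: 1.43
eef_pos: [0.4594, 0.1563, 0.1203]
orientation: [0.138, 0.99, -0.0, -0.0]
contact_force: [-0.8, -0.3, 0.6]
grip_width: 0.0606
```

Run:
```python
from plan import *
plan((.462,.151,.026,74))
im=snapshot("top");c=im[130:280,120:280];cv2.imwrite("pics/b1.png",cv2.resize(c,None,fx=4,fy=4,interpolation=cv2.INTER_CUBIC))
```

```text
at [0.4594 0.1563 0.1203] grip 0.0606 t 1.4 F [-0.8 -0.3  0.6]
(0.462, 0.151, 0.026, 74) off [-0.1  -0.11  2.36] rot [-0.   -0.01  0.03] rows 2.3
```

View pics/b1.png

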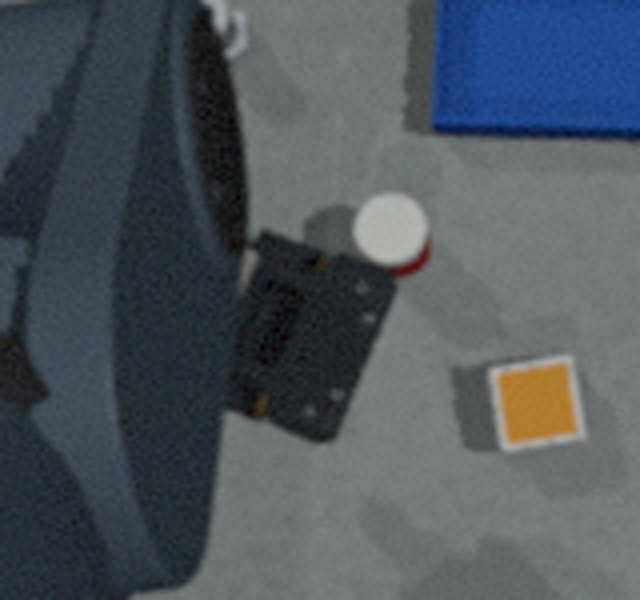

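The arm hides brass, and the jar stands clear beside the gripper body. I'll correct the 5 mm residual, descend and grip.

Call:
drive_tool([
  {"offset": [-0.1,-0.11,0.5],"rotation": [0,0,0],"grip": 0.35},
  {"offset": [-0.1,-0.11,1.2],"rotation": [0,0,0],"grip": 0.35},
  {"offset": [-0.1,-0.11,1.9],"rotation": [0,0,0],"grip": 0.35},
  {"offset": [-0.1,-0.11,2.36],"rotation": [0,0,0],"grip": 0.35},
  {"offset": [-0.1,-0.11,2.36],"rotation": [0,0,0],"grip": 0.35},
  {"offset": [-0.1,-0.11,2.36],"rotation": [0,0,0],"grip": 1},
  {"offset": [-0.1,-0.11,2.36],"rotation": [0,0,0],"grip": 1},
  {"offset": [-0.1,-0.11,2.36],"rotation": [0,0,0],"grip": 1},
  {"offset": [-0.1,-0.11,2.36],"rotation": [0,0,0],"grip": 1},
  {"offset": [-0.1,-0.11,2.36],"rotation": [0,0,0],"grip": 1},
])

```text
clock: 2.32
eef_pos: [0.4629, 0.1508, 0.0268]
orientation: [0.137, 0.991, 0.0, 0.001]
contact_force: [-0.4, 0.3, 0.3]
grip_width: 0.0318
```

Run:
```python
from plan import *
plan((.462,.151,.13,74),(.652,-.024,.13,74))
```

```text
at [0.4629 0.1508 0.0268] grip 0.0318 t 2.3 F [-0.4  0.3  0.3]
(0.462, 0.151, 0.13, 74) off [ 0.02  0.   -2.58] rot [0.01 0.01 0.03] rows 2.5
(0.652, -0.024, 0.13, 74) off [-5.77 -2.9   0.  ] rot [0. 0. 0.] rows 6.2
```

Call:
drive_tool([
  {"offset": [0,0,0],"rotation": [0,0,0],"grip": 1},
  {"offset": [0,0,-1.0],"rotation": [0,0,0],"grip": 1},
  {"offset": [0,0,-2.0],"rotation": [0,0,0],"grip": 1},
  {"offset": [0,0,-2.7],"rotation": [0,0,0],"grip": 1},
  {"offset": [-0.9,-0.5,-2.7],"rotation": [0,0,0],"grip": 1},
  {"offset": [-1.8,-0.9,-2.7],"rotation": [0,0,0],"grip": 1},
  {"offset": [-2.7,-1.4,-2.7],"rotation": [0,0,0],"grip": 1},
  {"offset": [-3.6,-1.8,-2.7],"rotation": [0,0,0],"grip": 1},
  {"offset": [-4.5,-2.3,-2.7],"rotation": [0,0,0],"grip": 1},
  {"offset": [-5.4,-2.7,-2.7],"rotation": [0,0,0],"grip": 1},
])

```text
clock: 3.15
eef_pos: [0.6417, -0.0142, 0.1338]
orientation: [0.138, 0.99, -0.0, -0.0]
contact_force: [1.0, 0.5, -1.1]
grip_width: 0.0271
```

Call:
drive_tool([
  {"offset": [-0.3,-0.2,0],"rotation": [0,0,0],"grip": 1},
  {"offset": [-0.3,-0.2,0],"rotation": [0,0,0],"grip": 1},
  {"offset": [-0.3,-0.2,0],"rotation": [0,0,0],"grip": 1},
])

```text
clock: 3.4
eef_pos: [0.6498, -0.0235, 0.1332]
orientation: [0.138, 0.99, 0.0, -0.001]
contact_force: [-1.3, -0.7, -1.6]
grip_width: 0.0275
```

Run:
```python
from plan import *
plan((.652,-.024,.0315,74),(.652,-.024,.13,74),(.637,.202,.13,74))
```

```text
at [ 0.6498 -0.0235  0.1332] grip 0.0275 t 3.4 F [-1.3 -0.7 -1.6]
(0.652, -0.024, 0.0315, 74) off [-0.06  0.    2.54] rot [-0.   -0.01  0.02] rows 2.4
(0.652, -0.024, 0.13, 74) off [ 0.    0.   -2.46] rot [0. 0. 0.] rows 2.4
(0.637, 0.202, 0.13, 74) off [1.92 5.33 0.  ] rot [0. 0. 0.] rows 5.4
```

Call:
drive_tool([
  {"offset": [-0.06,0,0.8],"rotation": [0,0,0],"grip": 1},
  {"offset": [-0.06,0,1.6],"rotation": [0,0,0],"grip": 1},
  {"offset": [-0.06,0,2.1],"rotation": [0,0,0],"grip": 1},
  {"offset": [-0.06,0,2.35],"rotation": [0,0,0],"grip": 1},
  {"offset": [-0.06,0,2.5],"rotation": [0,0,0],"grip": 1},
  {"offset": [-0.06,0,2.54],"rotation": [0,0,0],"grip": 1},
  {"offset": [-0.06,0,2.54],"rotation": [0,0,0],"grip": 1},
  {"offset": [-0.06,0,2.54],"rotation": [0,0,0],"grip": 0.45},
  {"offset": [-0.06,0,2.54],"rotation": [0,0,0],"grip": 0.45},
  {"offset": [-0.06,0,2.54],"rotation": [0,0,0],"grip": 0.45},
])

```text
clock: 4.23
eef_pos: [0.6531, -0.0239, 0.0333]
orientation: [0.137, 0.991, 0.0, 0.001]
contact_force: [-0.6, 0.0, -0.1]
grip_width: 0.0427
```

Call:
drive_tool([
  {"offset": [0,0,-0.5],"rotation": [0,0,0],"grip": 0.45},
  {"offset": [0,0,-1.4],"rotation": [0,0,0],"grip": 0.45},
  {"offset": [0,0,-2.4],"rotation": [0,0,0],"grip": 0.4},
  {"offset": [1.92,5.33,-2.4],"rotation": [0,0,0],"grip": 0.4},
  {"offset": [1.92,5.33,-2.4],"rotation": [0,0,0],"grip": 0.4},
  {"offset": [1.92,5.33,-2.4],"rotation": [0,0,0],"grip": 0.4},
  {"offset": [1.92,5.33,-2.4],"rotation": [0,0,0],"grip": 0.4},
  {"offset": [1.92,5.33,-2.4],"rotation": [0,0,0],"grip": 0.4},
  {"offset": [1.92,5.33,-2.4],"rotation": [0,0,0],"grip": 0.4},
  {"offset": [1.92,5.33,-2.4],"rotation": [0,0,0],"grip": 0.4},
])

```text
clock: 5.07
eef_pos: [0.6361, 0.2063, 0.1288]
orientation: [0.135, 0.991, 0.0, 0.0]
contact_force: [0.5, -0.1, -0.1]
grip_width: 0.0556
```

Run:
```python
from plan import *
plan((.637,.202,.026,74),(.637,.202,.13,74),(.650,.042,.13,74))
im=snapshot("top");cv2.imwrite("pics/b2.png",cv2.resize(im[100:220,120:320],None,fx=3,fy=3,interpolation=cv2.INTER_CUBIC))
```

```text
at [0.6361 0.2063 0.1288] grip 0.0556 t 5.1 F [ 0.5 -0.1 -0.1]
(0.637, 0.202, 0.026, 74) off [-0.05 -0.1   2.57] rot [0.01 0.01 0.07] rows 2.5
(0.637, 0.202, 0.13, 74) off [ 0.   0.  -2.6] rot [0. 0. 0.] rows 2.5
(0.65, 0.042, 0.13, 74) off [-1.41 -3.76  0.  ] rot [0. 0. 0.] rows 3.8
```

View pics/b2.png

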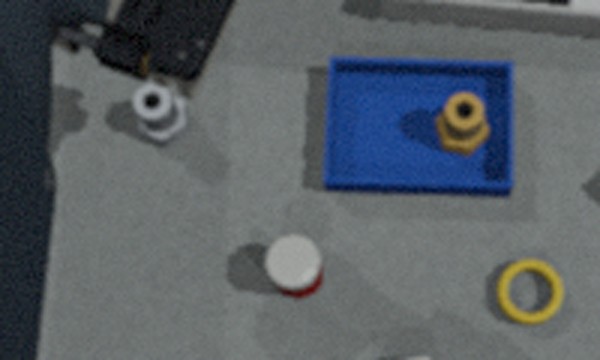

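Brass now stands in the bin near its right end, and steel is still at about (171,133). I'll descend on steel.

Call:
drive_tool([
  {"offset": [-0.05,-0.1,0.6],"rotation": [0,0,0],"grip": 0.4},
  {"offset": [-0.05,-0.1,1.4],"rotation": [0,0,0],"grip": 0.4},
  {"offset": [-0.05,-0.1,2.1],"rotation": [0,0,0],"grip": 0.4},
  {"offset": [-0.05,-0.1,2.57],"rotation": [0,0,0],"grip": 0.4},
  {"offset": [-0.05,-0.1,2.57],"rotation": [0,0,0],"grip": 0.4},
  {"offset": [-0.05,-0.1,2.57],"rotation": [0,0,0],"grip": 1},
  {"offset": [-0.05,-0.1,2.57],"rotation": [0,0,0],"grip": 1},
  {"offset": [-0.05,-0.1,2.57],"rotation": [0,0,0],"grip": 1},
  {"offset": [-0.05,-0.1,2.57],"rotation": [0,0,0],"grip": 1},
  {"offset": [-0.05,-0.1,2.57],"rotation": [0,0,0],"grip": 1},
])

```text
clock: 5.95
eef_pos: [0.6383, 0.198, 0.0268]
orientation: [0.137, 0.991, 0.0, 0.001]
contact_force: [0.5, 0.4, 7.9]
grip_width: 0.0272
```

Call:
drive_tool([
  {"offset": [0,0,0],"rotation": [0,0,0],"grip": 1},
  {"offset": [0,0,-1.0],"rotation": [0,0,0],"grip": 1},
  {"offset": [0,0,-2.0],"rotation": [0,0,0],"grip": 1},
  {"offset": [0,0,-2.6],"rotation": [0,0,0],"grip": 1},
  {"offset": [-1.4,-3.7,-2.6],"rotation": [0,0,0],"grip": 1},
  {"offset": [-1.4,-3.7,-2.6],"rotation": [0,0,0],"grip": 1},
  {"offset": [-1.4,-3.7,-2.6],"rotation": [0,0,0],"grip": 1},
  {"offset": [-1.4,-3.7,-2.6],"rotation": [0,0,0],"grip": 1},
  {"offset": [-1.4,-3.7,-2.6],"rotation": [0,0,0],"grip": 1},
  {"offset": [-1.4,-3.7,-2.6],"rotation": [0,0,0],"grip": 1},
])

```text
clock: 6.78
eef_pos: [0.6511, 0.0385, 0.1296]
orientation: [0.139, 0.99, -0.0, -0.0]
contact_force: [-0.7, -0.1, -1.4]
grip_width: 0.0273
```

Run:
```python
from plan import *
plan((.650,.042,.0315,74),(.650,.042,.13,74),(.617,-.172,.13,50),(.617,-.172,.014,50))
```

```text
at [0.6511 0.0385 0.1296] grip 0.0273 t 6.8 F [-0.7 -0.1 -1.4]
(0.65, 0.042, 0.0315, 74) off [0.05 0.08 2.45] rot [-0.   -0.    0.01] rows 2.4
(0.65, 0.042, 0.13, 74) off [ 0.    0.   -2.46] rot [0. 0. 0.] rows 2.4
(0.617, -0.172, 0.13, 50) off [-0.68 -5.37  0.  ] rot [0. 0. 4.] rows 5.2
(0.617, -0.172, 0.014, 50) off [0.  0.  2.9] rot [0. 0. 0.] rows 2.8
```

Call:
drive_tool([
  {"offset": [0.05,0.08,0.8],"rotation": [0,0,0],"grip": 1},
  {"offset": [0.05,0.08,1.6],"rotation": [0,0,0],"grip": 1},
  {"offset": [0.05,0.08,2.1],"rotation": [0,0,0],"grip": 1},
  {"offset": [0.05,0.08,2.3],"rotation": [0,0,0],"grip": 1},
  {"offset": [0.05,0.08,2.42],"rotation": [0,0,0],"grip": 1},
  {"offset": [0.05,0.08,2.45],"rotation": [0,0,0],"grip": 1},
  {"offset": [0.05,0.08,2.45],"rotation": [0,0,0],"grip": 1},
  {"offset": [0.05,0.08,2.45],"rotation": [0,0,0],"grip": 0.45},
  {"offset": [0.05,0.08,2.45],"rotation": [0,0,0],"grip": 0.45},
  {"offset": [0.05,0.08,2.45],"rotation": [0,0,0],"grip": 0.45},
])

```text
clock: 7.62
eef_pos: [0.6506, 0.0438, 0.0324]
orientation: [0.137, 0.991, 0.0, 0.001]
contact_force: [-0.5, 0.1, -0.1]
grip_width: 0.0426
```

Call:
drive_tool([
  {"offset": [0,0,-0.5],"rotation": [0,0,0],"grip": 0.45},
  {"offset": [0,0,-1.4],"rotation": [0,0,0],"grip": 0.45},
  {"offset": [0,0,-2.4],"rotation": [0,0,0],"grip": 0.4},
  {"offset": [-0.7,-5.4,-2.5],"rotation": [0,0,4],"grip": 0.2},
  {"offset": [-0.7,-5.4,-2.5],"rotation": [0,0,4],"grip": 0.2},
  {"offset": [-0.7,-5.4,-2.5],"rotation": [0,0,4],"grip": 0.2},
  {"offset": [-0.7,-5.4,-2.5],"rotation": [0,0,4],"grip": 0.2},
  {"offset": [-0.7,-5.4,-2.5],"rotation": [0,0,4],"grip": 0.2},
  {"offset": [-0.7,-5.4,-2.5],"rotation": [0,0,4],"grip": 0.2},
  {"offset": [-0.7,-5.4,-2.5],"rotation": [0,0,4],"grip": 0.2},
])

```text
clock: 8.45
eef_pos: [0.6178, -0.1744, 0.132]
orientation: [0.342, 0.94, -0.0, 0.0]
contact_force: [-0.6, -0.3, 0.4]
grip_width: 0.0746
```

Run:
```python
from plan import *
plan((.617,-.172,.014,50),(.617,-.172,.16,50),(.522,.363,.16,50),(.523,.363,.019,50))
im=snapshot("top");cv2.imwrite("pics/b3.png",cv2.resize(im[80:280,200:460],None,fx=3,fy=3,interpolation=cv2.INTER_CUBIC))
```

```text
at [ 0.6178 -0.1744  0.132 ] grip 0.0746 t 8.4 F [-0.6 -0.3  0.4]
(0.617, -0.172, 0.014, 50) off [0.06 0.03 2.95] rot [ 0.    0.01 -0.  ] rows 2.8
(0.617, -0.172, 0.16, 50) off [ 0.    0.   -3.65] rot [0. 0. 0.] rows 3.5
(0.522, 0.363, 0.16, 50) off [10.42  8.72  0.  ] rot [0. 0. 0.] rows 13.0
(0.523, 0.363, 0.019, 50) off [-0.02  0.02  3.53] rot [0. 0. 0.] rows 3.4
```

View pics/b3.png

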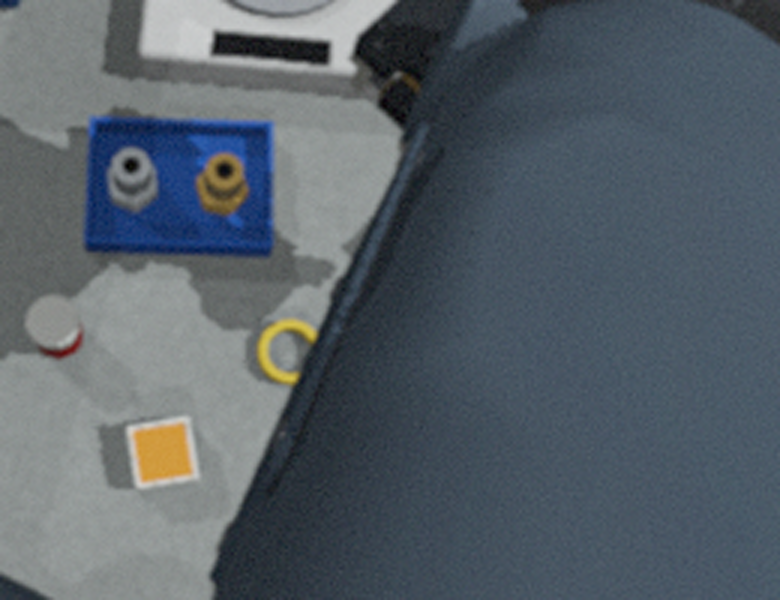

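Both couplings stand in the bin, and the jar and white module haven't moved. Now the empty module.

Call:
drive_tool([
  {"offset": [0.06,0.03,0.7],"rotation": [0,0,0],"grip": 0.2},
  {"offset": [0.06,0.03,1.5],"rotation": [0,0,0],"grip": 0.2},
  {"offset": [0.06,0.03,2.2],"rotation": [0,0,0],"grip": 0.2},
  {"offset": [0.06,0.03,2.7],"rotation": [0,0,0],"grip": 0.2},
  {"offset": [0.06,0.03,2.95],"rotation": [0,0,0],"grip": 0.2},
  {"offset": [0.06,0.03,2.95],"rotation": [0,0,0],"grip": 1},
  {"offset": [0.06,0.03,2.95],"rotation": [0,0,0],"grip": 1},
  {"offset": [0.06,0.03,2.95],"rotation": [0,0,0],"grip": 1},
  {"offset": [0.06,0.03,2.95],"rotation": [0,0,0],"grip": 1},
  {"offset": [0.06,0.03,2.95],"rotation": [0,0,0],"grip": 1},
])

```text
clock: 9.33
eef_pos: [0.6178, -0.1693, 0.0147]
orientation: [0.34, 0.94, 0.0, 0.001]
contact_force: [-1.1, -0.8, 0.1]
grip_width: 0.0461
```

Call:
drive_tool([
  {"offset": [0,0,0],"rotation": [0,0,0],"grip": 1},
  {"offset": [0,0,-0.4],"rotation": [0,0,0],"grip": 1},
  {"offset": [0,0,-0.7],"rotation": [0,0,0],"grip": 1},
  {"offset": [0,0,-0.7],"rotation": [0,0,0],"grip": 1},
])

```text
clock: 9.67
eef_pos: [0.6186, -0.1697, 0.0443]
orientation: [0.34, 0.94, 0.0, 0.002]
contact_force: [-0.4, 0.3, -0.9]
grip_width: 0.0438
```

Run:
```python
from plan import *
plan((.617,-.172,.14,50),(.523,.363,.14,50),(.523,.363,.019,50))
im=snapshot("scene");cv2.imwrite("pics/b4.png",cv2.resize(im[170:290,140:340],None,fx=4,fy=4,interpolation=cv2.INTER_CUBIC))
```

```text
at [ 0.6186 -0.1697  0.0443] grip 0.0438 t 9.7 F [-0.4  0.3 -0.9]
(0.617, -0.172, 0.14, 50) off [-0.02 -0.06 -2.39] rot [0.01 0.04 0.03] rows 2.3
(0.523, 0.363, 0.14, 50) off [10.4   8.74  0.  ] rot [0. 0. 0.] rows 13.0
(0.523, 0.363, 0.019, 50) off [0.   0.   3.03] rot [0. 0. 0.] rows 2.9
```

View pics/b4.png

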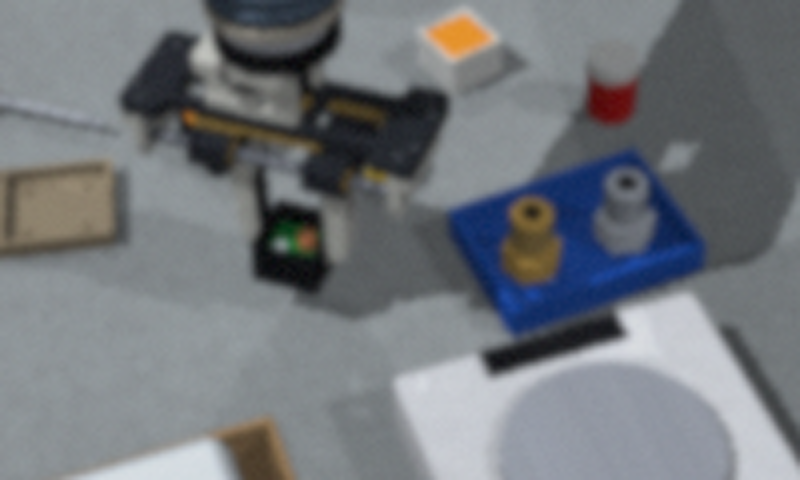

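The empty module is held (43.8 mm opening) and hangs level. I'll lift it and carry it to the tray.

Call:
drive_tool([
  {"offset": [0,0,-1.0],"rotation": [0,0,0],"grip": 1},
  {"offset": [0,0,-2.0],"rotation": [0,0,0],"grip": 1},
  {"offset": [0.4,0.35,-2.5],"rotation": [0,0,0],"grip": 1},
  {"offset": [1.1,0.95,-2.5],"rotation": [0,0,0],"grip": 1},
  {"offset": [1.9,1.6,-2.5],"rotation": [0,0,0],"grip": 1},
  {"offset": [2.7,2.25,-2.5],"rotation": [0,0,0],"grip": 1},
  {"offset": [3.5,2.9,-2.5],"rotation": [0,0,0],"grip": 1},
  {"offset": [4.3,3.6,-2.5],"rotation": [0,0,0],"grip": 1},
  {"offset": [5.1,4.3,-2.5],"rotation": [0,0,0],"grip": 1},
  {"offset": [5.9,4.95,-2.5],"rotation": [0,0,0],"grip": 1},
])

```text
clock: 10.55
eef_pos: [0.5621, 0.1346, 0.1411]
orientation: [0.34, 0.94, -0.0, -0.0]
contact_force: [0.1, -0.4, -0.6]
grip_width: 0.0438
```

Call:
drive_tool([
  {"offset": [0.8,0.65,0],"rotation": [0,0,0],"grip": 1},
  {"offset": [1.6,1.3,0],"rotation": [0,0,0],"grip": 1},
  {"offset": [2.4,2.0,0],"rotation": [0,0,0],"grip": 1},
  {"offset": [3.2,2.7,0],"rotation": [0,0,0],"grip": 1},
  {"offset": [4.0,3.4,0],"rotation": [0,0,0],"grip": 1},
  {"offset": [4.5,3.8,0],"rotation": [0,0,0],"grip": 1},
  {"offset": [4.5,3.8,0],"rotation": [0,0,0],"grip": 1},
  {"offset": [4.5,3.8,0],"rotation": [0,0,0],"grip": 1},
])

```text
clock: 11.22
eef_pos: [0.521, 0.3658, 0.1406]
orientation: [0.339, 0.941, -0.0, -0.0]
contact_force: [-0.3, -0.8, 0.4]
grip_width: 0.0439
```

Run:
```python
from plan import *
plan((.523,.363,.0195,50),(.523,.363,.12,50),(.447,.0015,.12,14.8),(.447,.0015,.014,14.8))
```

```text
at [0.521  0.3658 0.1406] grip 0.0439 t 11.2 F [-0.3 -0.8  0.4]
(0.523, 0.363, 0.0195, 50) off [-0.08 -0.02  3.03] rot [-0.01 -0.    0.06] rows 2.9
(0.523, 0.363, 0.12, 50) off [ 0.    0.   -2.51] rot [0. 0. 0.] rows 2.4
(0.447, 0.0015, 0.12, 14.8) off [-4.35 -8.14  0.  ] rot [0.   0.   5.87] rows 8.9
(0.447, 0.0015, 0.014, 14.8) off [0.   0.   2.65] rot [0. 0. 0.] rows 2.5
```

Call:
drive_tool([
  {"offset": [-0.08,0,0.8],"rotation": [0,0,0],"grip": 1},
  {"offset": [-0.08,0,1.6],"rotation": [0,0,0],"grip": 1},
  {"offset": [-0.08,0,2.3],"rotation": [0,0,0],"grip": 1},
  {"offset": [-0.08,0,2.7],"rotation": [0,0,0],"grip": 1},
  {"offset": [-0.08,0,2.88],"rotation": [0,0,0],"grip": 1},
  {"offset": [-0.08,0,2.96],"rotation": [0,0,0],"grip": 1},
  {"offset": [-0.08,0,3.01],"rotation": [0,0,0],"grip": 1},
  {"offset": [-0.08,0,3.04],"rotation": [0,0,0],"grip": 1},
  {"offset": [-0.08,0,3.04],"rotation": [0,0,0],"grip": 1},
])

```text
clock: 11.97
eef_pos: [0.5248, 0.3628, 0.0208]
orientation: [0.341, 0.94, 0.001, 0.0]
contact_force: [-0.0, -0.3, -1.2]
grip_width: 0.0439
```

Call:
drive_tool([
  {"offset": [0,0,0.02],"rotation": [0,0,0],"grip": 1},
  {"offset": [0,0,0.04],"rotation": [0,0,0],"grip": 1},
  {"offset": [0,0,0.05],"rotation": [0,0,0],"grip": 1},
  {"offset": [0,0,0.05],"rotation": [0,0,0],"grip": 1},
])

```text
clock: 12.3
eef_pos: [0.5245, 0.3629, 0.0186]
orientation: [0.34, 0.94, 0.0, 0.0]
contact_force: [-1.3, -0.6, 4.8]
grip_width: 0.0437
```

Contact is felt (4.8 N upward), so the module is on the tray floor. I'll open, lift clear and head for the white module.

Call:
drive_tool([
  {"offset": [0,0,0],"rotation": [0,0,0],"grip": 0.2},
  {"offset": [0,0,0],"rotation": [0,0,0],"grip": 0.2},
  {"offset": [0,0,0],"rotation": [0,0,0],"grip": 0.2},
  {"offset": [0,0,0],"rotation": [0,0,0],"grip": 0.2},
  {"offset": [0,0,-0.6],"rotation": [0,0,0],"grip": 0.2},
  {"offset": [0,0,-1.5],"rotation": [0,0,0],"grip": 0.2},
  {"offset": [0,0,-2.5],"rotation": [0,0,0],"grip": 0.2},
  {"offset": [-0.5,-0.9,-2.5],"rotation": [0,0,1],"grip": 0.2},
  {"offset": [-0.9,-1.7,-2.5],"rotation": [0,0,2],"grip": 0.2},
  {"offset": [-1.4,-2.6,-2.5],"rotation": [0,0,3],"grip": 0.2},
])

```text
clock: 13.13
eef_pos: [0.5002, 0.2464, 0.1184]
orientation: [0.485, 0.875, 0.001, 0.0]
contact_force: [1.2, -0.3, 1.0]
grip_width: 0.0744
```

Run:
```python
from plan import *
plan((.447,.0015,.12,14.8),(.447,.0015,.014,14.8))
```

```text
at [0.5002 0.2464 0.1184] grip 0.0744 t 13.1 F [ 1.2 -0.3  1. ]
(0.447, 0.0015, 0.12, 14.8) off [-4.49 -4.37 -0.05] rot [0.01 0.   2.86] rows 6.0
(0.447, 0.0015, 0.014, 14.8) off [0.   0.   2.65] rot [0. 0. 0.] rows 2.5
```

Call:
drive_tool([
  {"offset": [-4.45,-4.32,-0.05],"rotation": [0,0,2.86],"grip": 0.2},
  {"offset": [-4.45,-4.32,-0.05],"rotation": [0,0,2.86],"grip": 0.2},
  {"offset": [-4.45,-4.32,-0.05],"rotation": [0,0,2.86],"grip": 0.2},
  {"offset": [-4.45,-4.32,-0.05],"rotation": [0,0,2.86],"grip": 0.2},
  {"offset": [-4.45,-4.32,-0.05],"rotation": [0,0,2.86],"grip": 0.2},
  {"offset": [-4.45,-4.32,-0.05],"rotation": [0,0,2.86],"grip": 0.2},
  {"offset": [-4.45,-4.32,-0.05],"rotation": [0,0,2.86],"grip": 0.2},
  {"offset": [-4.45,-4.32,-0.05],"rotation": [0,0,2.86],"grip": 0.2},
  {"offset": [-4.45,-4.32,-0.05],"rotation": [0,0,2.86],"grip": 0.2},
])

```text
clock: 13.88
eef_pos: [0.4496, 0.0044, 0.12]
orientation: [0.609, 0.793, 0.0, 0.0]
contact_force: [-0.4, 0.3, 0.0]
grip_width: 0.0745
```

Run:
```python
from plan import *
plan((.447,.0015,.014,14.8),(.447,.0015,.12,14.8),(.475,-.3755,.12,-11.9),(.475,-.3755,.02,-11.9))
im=snapshot("top");cv2.imwrite("pics/b5.png",cv2.resize(im[130:290,50:270],None,fx=3,fy=3,interpolation=cv2.INTER_CUBIC))
```

```text
at [0.4496 0.0044 0.12  ] grip 0.0745 t 13.9 F [-0.4  0.3  0. ]
(0.447, 0.0015, 0.014, 14.8) off [-0.05 -0.08  2.65] rot [0.   0.   0.03] rows 2.5
(0.447, 0.0015, 0.12, 14.8) off [ 0.    0.   -2.65] rot [0. 0. 0.] rows 2.5
(0.475, -0.3755, 0.12, -11.9) off [-9.29 -1.73  0.  ] rot [0.   0.   4.45] rows 9.1
(0.475, -0.3755, 0.02, -11.9) off [0.  0.  2.5] rot [0. 0. 0.] rows 2.4
```

View pics/b5.png

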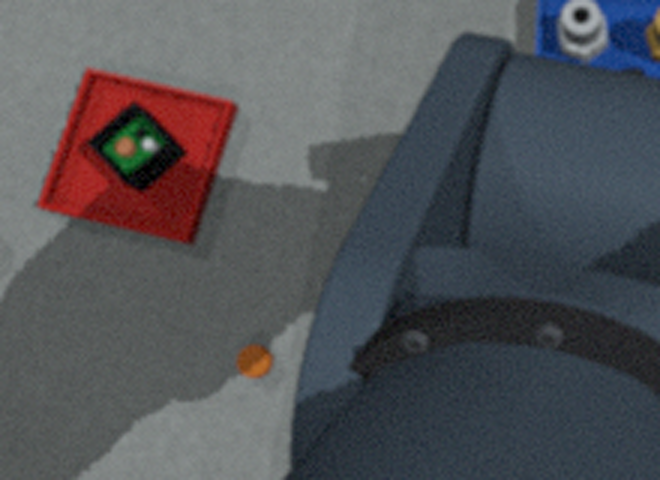

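The empty module stands in the middle of the tray, around (95,179) in the full picture. Now I'll descend on the white module.

Call:
drive_tool([
  {"offset": [-0.05,-0.08,0.6],"rotation": [0,0,0],"grip": 0.2},
  {"offset": [-0.05,-0.08,1.4],"rotation": [0,0,0],"grip": 0.2},
  {"offset": [-0.05,-0.08,2.1],"rotation": [0,0,0],"grip": 0.2},
  {"offset": [-0.05,-0.08,2.5],"rotation": [0,0,0],"grip": 0.2},
  {"offset": [-0.05,-0.08,2.65],"rotation": [0,0,0],"grip": 0.2},
  {"offset": [-0.05,-0.08,2.65],"rotation": [0,0,0],"grip": 1},
  {"offset": [-0.05,-0.08,2.65],"rotation": [0,0,0],"grip": 1},
  {"offset": [-0.05,-0.08,2.65],"rotation": [0,0,0],"grip": 1},
  {"offset": [-0.05,-0.08,2.65],"rotation": [0,0,0],"grip": 1},
  {"offset": [-0.05,-0.08,2.65],"rotation": [0,0,0],"grip": 1},
])

```text
clock: 14.77
eef_pos: [0.4473, 0.0015, 0.0147]
orientation: [0.608, 0.794, 0.0, 0.001]
contact_force: [0.4, -0.2, -0.3]
grip_width: 0.0456
```

Call:
drive_tool([
  {"offset": [0,0,0],"rotation": [0,0,0],"grip": 1},
  {"offset": [0,0,-0.5],"rotation": [0,0,0],"grip": 1},
  {"offset": [0,0,-1.4],"rotation": [0,0,0],"grip": 1},
  {"offset": [0,0,-2.3],"rotation": [0,0,0],"grip": 1},
  {"offset": [-0.5,0,-2.7],"rotation": [0,0,0.2],"grip": 1},
  {"offset": [-1.3,-0.2,-2.7],"rotation": [0,0,0.6],"grip": 1},
  {"offset": [-2.2,-0.4,-2.7],"rotation": [0,0,1.0],"grip": 1},
  {"offset": [-3.1,-0.6,-2.7],"rotation": [0,0,1.5],"grip": 1},
  {"offset": [-4.0,-0.8,-2.7],"rotation": [0,0,2.0],"grip": 1},
  {"offset": [-4.9,-0.95,-2.7],"rotation": [0,0,2.5],"grip": 1},
])

```text
clock: 15.6
eef_pos: [0.4604, -0.1995, 0.1222]
orientation: [0.708, 0.706, 0.0, 0.0]
contact_force: [0.5, -0.1, -0.7]
grip_width: 0.0435
```

Run:
```python
from plan import *
plan((.475,-.3755,.12,-11.9),(.475,-.3755,.02,-11.9))
```

```text
at [ 0.4604 -0.1995  0.1222] grip 0.0435 t 15.6 F [ 0.5 -0.1 -0.7]
(0.475, -0.3755, 0.12, -11.9) off [-4.4   0.37  0.06] rot [0.   0.   1.96] rows 4.2
(0.475, -0.3755, 0.02, -11.9) off [0.  0.  2.5] rot [0. 0. 0.] rows 2.4
```

Call:
drive_tool([
  {"offset": [-0.8,0.05,0],"rotation": [0,0,0.4],"grip": 1},
  {"offset": [-1.7,0.15,0],"rotation": [0,0,0.8],"grip": 1},
  {"offset": [-2.6,0.2,0],"rotation": [0,0,1.2],"grip": 1},
  {"offset": [-3.5,0.3,0],"rotation": [0,0,1.6],"grip": 1},
  {"offset": [-4.2,0.35,0.5],"rotation": [0,0,1.96],"grip": 1},
  {"offset": [-4.37,0.37,1.2],"rotation": [0,0,1.96],"grip": 1},
  {"offset": [-4.37,0.37,1.6],"rotation": [0,0,1.96],"grip": 1},
  {"offset": [-4.37,0.37,1.6],"rotation": [0,0,1.96],"grip": 1},
])

```text
clock: 16.27
eef_pos: [0.4739, -0.3716, 0.0544]
orientation: [0.776, 0.631, -0.0, -0.003]
contact_force: [-0.6, 1.0, -1.5]
grip_width: 0.0437
```

Run:
```python
from plan import *
plan((.475,-.3755,.0187,-11.9))
im=snapshot("scene");cv2.imwrite("pics/b6.png",cv2.resize(im[150:270,70:270],None,fx=4,fy=4,interpolation=cv2.INTER_CUBIC))
```

```text
at [ 0.4739 -0.3716  0.0544] grip 0.0437 t 16.3 F [-0.6  1.  -1.5]
(0.475, -0.3755, 0.0187, -11.9) off [-0.09  0.05  0.89] rot [-0.05 -0.03  0.02] rows 0.9
```

View pics/b6.png

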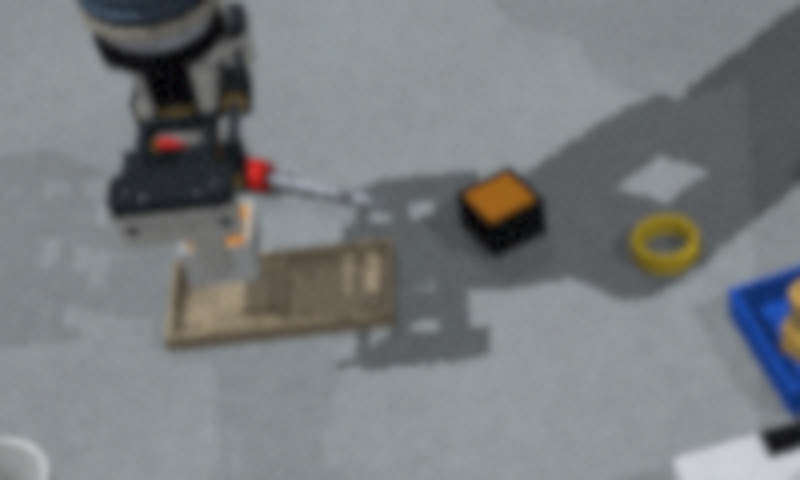

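The module hangs over the far pocket of the carrier, well lined up. I'll lower it slowly.

Call:
drive_tool([
  {"offset": [-0.07,0.04,0.4],"rotation": [0,0,0],"grip": 1},
  {"offset": [-0.07,0.04,0.7],"rotation": [0,0,0],"grip": 1},
  {"offset": [-0.07,0.04,0.8],"rotation": [0,0,0],"grip": 1},
  {"offset": [-0.07,0.04,0.86],"rotation": [0,0,0],"grip": 1},
  {"offset": [-0.07,0.04,0.89],"rotation": [0,0,0],"grip": 1},
  {"offset": [-0.07,0.04,0.91],"rotation": [0,0,0],"grip": 1},
  {"offset": [-0.07,0.04,0.91],"rotation": [0,0,0],"grip": 1},
])

```text
clock: 16.9
eef_pos: [0.4771, -0.3756, 0.022]
orientation: [0.776, 0.631, 0.0, 0.0]
contact_force: [0.1, -0.3, -1.2]
grip_width: 0.0439
```

Call:
drive_tool([
  {"offset": [0,-0.04,0.03],"rotation": [0,0,0],"grip": 1},
  {"offset": [0,-0.04,0.05],"rotation": [0,0,0],"grip": 1},
  {"offset": [0,-0.04,0.07],"rotation": [0,0,0],"grip": 1},
  {"offset": [0,-0.04,0.08],"rotation": [0,0,0],"grip": 1},
  {"offset": [0,-0.04,0.08],"rotation": [0,0,0],"grip": 1},
])

```text
clock: 17.32
eef_pos: [0.4753, -0.3752, 0.0187]
orientation: [0.776, 0.631, -0.0, -0.0]
contact_force: [-2.3, 2.1, 5.1]
grip_width: 0.0437
```

Contact at the expected height. I'll open, lift and go to the black module.

Call:
drive_tool([
  {"offset": [0,0,0],"rotation": [0,0,0],"grip": 0.25},
  {"offset": [0,0,0],"rotation": [0,0,0],"grip": 0.25},
  {"offset": [0,0,0],"rotation": [0,0,0],"grip": 0.25},
  {"offset": [0,0,0],"rotation": [0,0,0],"grip": 0.25},
  {"offset": [0,0,-0.5],"rotation": [0,0,0],"grip": 0.25},
  {"offset": [0,0,-1.3],"rotation": [0,0,0],"grip": 0.25},
  {"offset": [0,0,-2.2],"rotation": [0,0,0],"grip": 0.2},
  {"offset": [0,0,-2.5],"rotation": [0,0,0],"grip": 0.2},
])

```text
clock: 17.98
eef_pos: [0.4767, -0.3764, 0.1229]
orientation: [0.776, 0.631, 0.0, 0.003]
contact_force: [-0.1, -1.1, 1.1]
grip_width: 0.074
```

Run:
```python
from plan import *
plan((.4685,-.183,.12,18),(.4685,-.183,.014,18),(.4685,-.183,.12,18),(.4897,-.305,.12,-11.9))
im=snapshot("top");cv2.imwrite("pics/b7.png",cv2.resize(im[140:300,300:500],None,fx=3,fy=3,interpolation=cv2.INTER_CUBIC))
```

```text
at [ 0.4767 -0.3764  0.1229] grip 0.074 t 18.0 F [-0.1 -1.1  1.1]
(0.4685, -0.183, 0.12, 18) off [ 4.69 -1.18  0.05] rot [ 0.04  0.04 -4.95] rows 4.6
(0.4685, -0.183, 0.014, 18) off [0.   0.   2.65] rot [0. 0. 0.] rows 2.5
(0.4685, -0.183, 0.12, 18) off [ 0.    0.   -2.65] rot [0. 0. 0.] rows 2.5
(0.4897, -0.305, 0.12, -11.9) off [-3.06 -0.44  0.  ] rot [0.   0.   4.98] rows 4.2
```

Call:
drive_tool([
  {"offset": [0.9,-0.23,0],"rotation": [0,0,-1],"grip": 0.2},
  {"offset": [1.8,-0.45,0],"rotation": [0,0,-2],"grip": 0.2},
  {"offset": [2.7,-0.7,0],"rotation": [0,0,-3],"grip": 0.2},
  {"offset": [3.6,-0.9,0],"rotation": [0,0,-4],"grip": 0.2},
  {"offset": [4.4,-1.1,0],"rotation": [0,0,-4.95],"grip": 0.2},
  {"offset": [4.66,-1.18,0.05],"rotation": [0,0,-4.95],"grip": 0.2},
  {"offset": [4.66,-1.18,0.05],"rotation": [0,0,-4.95],"grip": 0.2},
  {"offset": [4.66,-1.18,0.05],"rotation": [0,0,-4.95],"grip": 0.2},
])

```text
clock: 18.7
eef_pos: [0.4671, -0.1833, 0.1159]
orientation: [0.588, 0.809, -0.0, -0.0]
contact_force: [0.7, -0.2, -0.4]
grip_width: 0.0743
```

Run:
```python
from plan import *
plan((.4685,-.183,.014,18))
im=snapshot("scene");cv2.imwrite("pics/b7.png",cv2.resize(im[150:270,70:270],None,fx=4,fy=4,interpolation=cv2.INTER_CUBIC))
```

```text
at [ 0.4671 -0.1833  0.1159] grip 0.0743 t 18.7 F [ 0.7 -0.2 -0.4]
(0.4685, -0.183, 0.014, 18) off [-0.    0.04  2.55] rot [-0.    0.   -0.01] rows 2.4
```

View pics/b7.png

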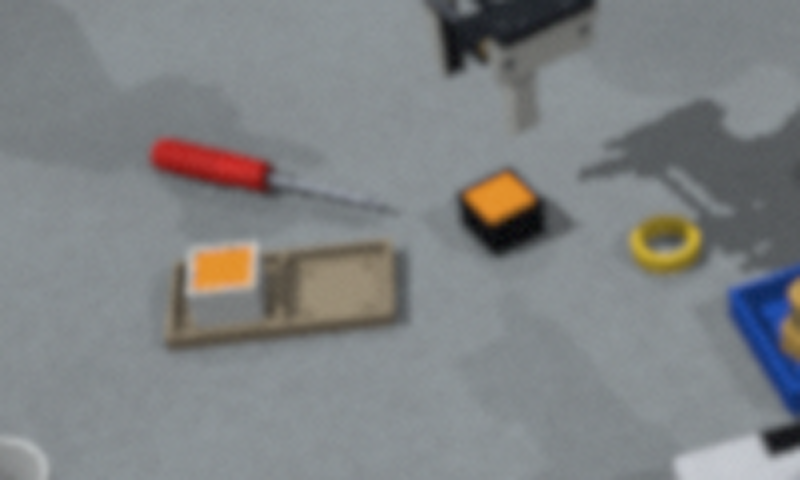

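The white module stands in its pocket, and the screwdriver tip is clear of black's finger path. I'll descend on the black one.

Call:
drive_tool([
  {"offset": [0,0.04,0.6],"rotation": [0,0,0],"grip": 0.2},
  {"offset": [0,0.04,1.4],"rotation": [0,0,0],"grip": 0.2},
  {"offset": [0,0.04,2.0],"rotation": [0,0,0],"grip": 0.2},
  {"offset": [0,0.04,2.4],"rotation": [0,0,0],"grip": 0.2},
  {"offset": [0,0.04,2.55],"rotation": [0,0,0],"grip": 0.2},
  {"offset": [0,0.04,2.55],"rotation": [0,0,0],"grip": 1},
  {"offset": [0,0.04,2.55],"rotation": [0,0,0],"grip": 1},
  {"offset": [0,0.04,2.55],"rotation": [0,0,0],"grip": 1},
  {"offset": [0,0.04,2.55],"rotation": [0,0,0],"grip": 1},
  {"offset": [0,0.04,2.55],"rotation": [0,0,0],"grip": 1},
])

```text
clock: 19.58
eef_pos: [0.4689, -0.1829, 0.0151]
orientation: [0.588, 0.809, 0.0, 0.001]
contact_force: [-0.4, -0.1, -0.6]
grip_width: 0.0456
```

Call:
drive_tool([
  {"offset": [0,0,0],"rotation": [0,0,0],"grip": 1},
  {"offset": [0,0,-0.5],"rotation": [0,0,0],"grip": 1},
  {"offset": [0,0,-1.4],"rotation": [0,0,0],"grip": 1},
  {"offset": [0,0,-2.2],"rotation": [0,0,0],"grip": 1},
  {"offset": [-0.6,-0.1,-2.4],"rotation": [0,0,1],"grip": 1},
  {"offset": [-1.3,-0.2,-2.4],"rotation": [0,0,2],"grip": 1},
  {"offset": [-2.0,-0.3,-2.4],"rotation": [0,0,3],"grip": 1},
  {"offset": [-2.7,-0.4,-2.4],"rotation": [0,0,4],"grip": 1},
  {"offset": [-3.05,-0.44,-2.4],"rotation": [0,0,4.98],"grip": 1},
  {"offset": [-3.05,-0.44,-2.0],"rotation": [0,0,4.98],"grip": 1},
])

```text
clock: 20.42
eef_pos: [0.4911, -0.3078, 0.0967]
orientation: [0.779, 0.627, 0.001, 0.003]
contact_force: [-0.1, -0.2, 0.2]
grip_width: 0.0435
```

Run:
```python
from plan import *
plan((.4897,-.305,.055,-11.9),(.4897,-.305,.0187,-11.9))
```

```text
at [ 0.4911 -0.3078  0.0967] grip 0.0435 t 20.4 F [-0.1 -0.2  0.2]
(0.4897, -0.305, 0.055, -11.9) off [ 0.06 -0.05  1.04] rot [ 0.05  0.03 -0.08] rows 1.0
(0.4897, -0.305, 0.0187, -11.9) off [0.   0.   0.91] rot [0. 0. 0.] rows 0.9
```

Call:
drive_tool([
  {"offset": [0.06,-0.05,0.5],"rotation": [0,0,-0.08],"grip": 1},
  {"offset": [0.06,-0.05,1.0],"rotation": [0,0,-0.08],"grip": 1},
  {"offset": [0.06,-0.05,1.4],"rotation": [0,0,-0.08],"grip": 1},
  {"offset": [0.06,-0.05,1.65],"rotation": [0,0,-0.08],"grip": 1},
  {"offset": [0.06,-0.05,1.78],"rotation": [0,0,-0.08],"grip": 1},
  {"offset": [0.06,-0.05,1.84],"rotation": [0,0,-0.08],"grip": 1},
  {"offset": [0.06,-0.05,1.84],"rotation": [0,0,-0.08],"grip": 1},
  {"offset": [0.06,-0.05,1.84],"rotation": [0,0,-0.08],"grip": 1},
])

```text
clock: 21.08
eef_pos: [0.4883, -0.3016, 0.0214]
orientation: [0.774, 0.633, 0.0, 0.001]
contact_force: [0.6, 0.4, -1.1]
grip_width: 0.0439
```

Call:
drive_tool([
  {"offset": [-0.06,0.02,0],"rotation": [0,0,0],"grip": 1},
  {"offset": [-0.06,0.02,0.03],"rotation": [0,0,0],"grip": 1},
  {"offset": [-0.06,0.02,0.05],"rotation": [0,0,0],"grip": 1},
  {"offset": [-0.06,0.02,0.06],"rotation": [0,0,0],"grip": 1},
  {"offset": [-0.06,0.02,0.06],"rotation": [0,0,0],"grip": 1},
])

```text
clock: 21.5
eef_pos: [0.4885, -0.3041, 0.019]
orientation: [0.774, 0.633, 0.0, 0.0]
contact_force: [-1.1, -0.9, 6.9]
grip_width: 0.0435
```

Call:
drive_tool([
  {"offset": [0,0,0],"rotation": [0,0,0],"grip": 0.25},
  {"offset": [0,0,0],"rotation": [0,0,0],"grip": 0.25},
  {"offset": [0,0,0],"rotation": [0,0,0],"grip": 0.25},
  {"offset": [0,0,0],"rotation": [0,0,0],"grip": 0.25},
  {"offset": [0,0,-0.5],"rotation": [0,0,0],"grip": 0.25},
  {"offset": [0,0,-1.3],"rotation": [0,0,0],"grip": 0.25},
  {"offset": [0,0,-2.2],"rotation": [0,0,0],"grip": 0.2},
  {"offset": [0,0,-3.2],"rotation": [0,0,0],"grip": 0.2},
  {"offset": [0,0,-4],"rotation": [0,0,0],"grip": 0.2},
])

```text
clock: 22.25
eef_pos: [0.4884, -0.3039, 0.1809]
orientation: [0.774, 0.633, 0.0, 0.001]
contact_force: [0.2, 0.7, 0.8]
grip_width: 0.0744
```

Call:
drive_tool([
  {"offset": [1,-0.7,0],"rotation": [0,0,0],"grip": 0.2},
  {"offset": [2,-1.4,0],"rotation": [0,0,0],"grip": 0.2},
  {"offset": [3,-2.1,0],"rotation": [0,0,0],"grip": 0.2},
  {"offset": [4,-2.8,0],"rotation": [0,0,0],"grip": 0.2},
  {"offset": [5,-3.5,0],"rotation": [0,0,0],"grip": 0.2},
  {"offset": [5,-3.5,0],"rotation": [0,0,0],"grip": 0.2},
  {"offset": [5,-3.5,0],"rotation": [0,0,0],"grip": 0.2},
])

```text
clock: 22.83
eef_pos: [0.3877, -0.0761, 0.178]
orientation: [0.773, 0.634, -0.0, -0.001]
contact_force: [0.2, -1.2, -0.3]
grip_width: 0.0744
```

Run:
```python
from plan import *
plan()
cv2.imwrite("pics/e1.png",snapshot("top"));cv2.imwrite("pics/e2.png",cv2.resize(snapshot("scene")[120:280,80:430],None,fx=2.2,fy=2.2,interpolation=cv2.INTER_CUBIC))
```

```text
at [ 0.3877 -0.0761  0.178 ] grip 0.0744 t 22.8 F [ 0.2 -1.2 -0.3]
```

View pics/e1.png

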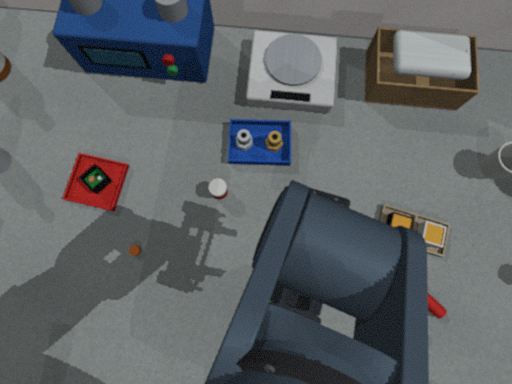

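View pics/e2.png

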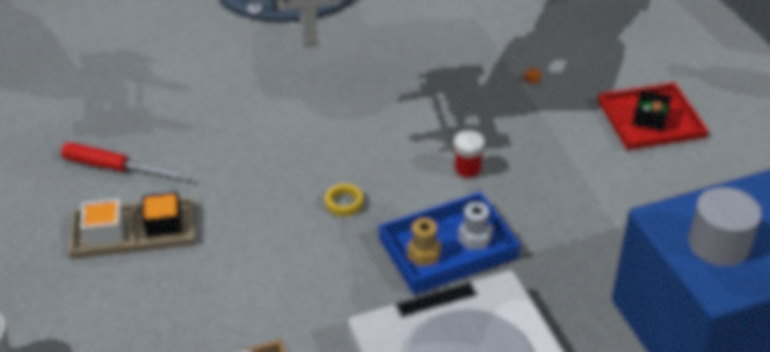

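In the final pictures both filled modules stand in their own pockets: white at (434,235), black at (401,222). The empty module is in the tray at (96,178), both couplings stand in the bin, and the jar is still at (218,188). I'll run one numeric check and then hand in.

Run:
```python
from plan import *
def om(im):
    h=cv2.cvtColor(im,cv2.COLOR_BGR2HSV).astype(int);return (h[...,0]>5)&(h[...,0]<22)&(h[...,1]>140)&(h[...,2]>120)
a=np.radians(-11.9);X=np.array([np.cos(a),np.sin(a)]);Y=np.array([-X[1],X[0]]);C=np.array([482.3,-341])
s=snapshot("scene")
for n,v,im,c in(("white","top",cv2.imread("pics/e1.png"),(434,235)),("white","scene",s,(126,217)),("black","scene",s,(153,214))):
    r=rect(v,blob(om(im),c,13),.034);d=r[0]-C;print(n,v,r,"in carrier mm",(d@X).round(1),(d@Y).round(1))
close_job()
```

```text
white top (array([ 475.4, -375.2]), array([33.3, 33.5]), 77.8) in carrier mm 0.3 -34.9
white scene (array([ 474.9, -375.1]), array([31.8, 30.9]), 79.4) in carrier mm -0.2 -34.9
black scene (array([ 488.5, -304.4]), array([39.9, 38.5]), 78.4) in carrier mm -1.5 37.1
the job is handed in; nothing more can be done
```

The parts are sorted and the job is handed in, at about 23 s of the 112 s allowed; `close_job()` gave no verdict. The white and black filled modules each stand in their own carrier pocket, the empty module stands in the red tray, and both couplings stand in the blue bin.

- **Carrier fit:** in the carrier frame, white is at (0, −35) mm and black at (−1.5, +37) mm. The pocket centres are at ∓36 mm, so both are within 2 mm; white's two camera views agree to under 1 mm.
- **Setting down:** I lowered each module until the wrist felt 5–7 N of contact at the expected floor height, then opened the fingers.
- **Other parts:** the empty module near the tray's middle, the couplings in the bin and the jar unmoved were judged from the final pictures only. In the top view, the arm partly hid the black module, so its position comes from the scene camera alone.

No check failed or disagreed.

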